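# Open the ratchet carton rack

### The arm

A 7-joint arm with a two-finger parallel gripper is mounted at the origin on the work surface. World frame = base frame: x ahead of the robot, y to its left, z up, the work surface at z = 0. Lengths are in m, angles in rad, forces in N, time in s.
With the tool pointing down it reaches from about 0.35 to 0.9 m from the base axis. Payload 8.1 kg.
Tool frame: the origin (TCP) lies at the centre of the arm's flange, where the gripper is bolted on; the fingertips stand 178 mm ahead of it and the grasp point (between the pads) lies 159 mm ahead of it; z points along the fingers, y is the direction in which the jaws open and shut (so a half turn about z gives the same grasp; the last joint's range is limited). The gripper opens to 92 mm and grips with 3 to 60 N. Pads are 19 mm wide; open, the fingers measure 130 mm over their backs; the gripper's body (75 mm by 190 mm) begins 47 mm behind the grasp point.
Start: joints at [-1.417, 0.434, 0.025, 1.573, -0.012, 1.134, -0.075], TCP at [0.159, 0.605, 0.405] pointing down, gripper open.
Joint ranges: [-2.62, 2.62], [-0.44, 2.09], [-1.27, 1.32], [0.08, 2.57], [-1.32, 4.46], [0.12, 2], [-2.74, 2.74]. Speed limits (rad/s): [2.22, 2.22, 3.01, 3.01, 3.14, 3.14, 3.14].

### API

Orientations are given as a rotation vector (axis times angle).
In Python, from cell import arm gives the robot as it stands. The module is installed in compiled form; this text tells all that it offers.
- The arm moves only by the tool move_arm, never from a script. Its argument "steps" is a list of rows, each a list of 4 numbers: the shift along the tool's x, y, z in mm, then the turn about the tool's z in rad. In form: [[x, y, z, twist], ...]. A call has 1 to 20 rows; each row is the pose to reach, as a shift and turn from the pose commanded when the call began, along the tool's axes at that moment; what a row does not reach only later rows make up. A row lasts 1/8 s, in which the tool goes at most 62.5 mm and 10.7 degrees, less where a joint would pass 70% of its speed; a pose out of reach is approached as far as the arm can. A call with a gripper value outside its range is refused whole. "grip" is the finger opening in mm, from 0 to 91.8, set as the call begins (left out, the last holds). The fingers move at their own pace and stop on an object; "grip_force" is the grip in N (left out, the last holds). Time passes only in rows, so rows that repeat a pose let the fingers close. It gives the time, the measured TCP pose, the force and the opening at its end, in the units of the state.
- arm.observe(): the state, without advancing time (a new reading comes with each control period).
- arm.get_image(name): name is "scene" or "top" or "wrist"; returns the picture (384x512x3 uint8, red, green, blue); there is no depth.
- arm.camera_info(name): a dict with "mtx" (3x3 intrinsics, pixels), "dist_coeffs" ([k1, k2, p1, p2, k3] as OpenCV has them; the pictures are not rectified), "pose" (4x4, takes a point from camera to world coordinates); the wrist camera has in their place "T_tool_cam" (4x4, takes a point from camera to tool coordinates, whose origin is the TCP and whose axes are the flange's). Camera axes: x right, y down, z forward; pixel columns grow to the right and rows downward; lengths in m; the calibration is good to about 2 mm. A picture is of the moment at which its call begins: read the wrist's pose just before it. camera_info takes no time and is no camera call.
- arm.sign_off(): hands the job in, once; it reports no verdict.
The state is a dict: "clock": time; "joints": joint angles; "dq": joint speeds; "joint_efforts": joint torques, N m; "position": TCP position; "ee_rot": TCP orientation; "force": force on the tool from outside, world axes, zero at the start; "ft_torque": the same for the moment, N m; "width": opening from 0.0 (shut) to 1.0 (fully open).
Only numpy, scipy, OpenCV 4.12 (cv2) and the standard library are available. Lean on these libraries where they do the work, as an engineer would, in place of code of your own. Each camera call takes 0.05 s, during which the arm holds its last target.

### The job

Make room for more cartons in the ratchet rack: press down the release button on top of the sliding jaw and, keeping it down, push the jaw back along its bar, away from the two standing cartons, until it is fully against the end stop. Then let go so the button springs up again. Leave the two cartons standing where they are and do not disturb the other things on the bench.

Things in the scene. Friction and masses are not known exactly. Their poses are not given: they have to be found in the camera images.
- rack: Carton rack fixed to the bench: aluminium base (x -35 to 145, y -215 to 185 mm, 10 thick), steel bar 18 mm wide along its y axis at x = 0, top 60 mm up, carton tray on its +x side. Origin on the bench under the bar, z up. Fixed end plate (120 tall) at y -200 mm, end stop (85 tall) over the bar at y 158 to 178. Teeth under the bar, pitch 10 mm, lock the jaw against moving to +y unless released.
- jaw (a joint): Position of the sliding grey jaw along the bar, in m: it starts at 0 to 0.04 and opens towards the rack's +y to 0.17, where it stands against the end stop (joint limit). Sliding friction about 3 N once released.
- release (a joint): Travel of the release button, in m: 0 up, 0.012 fully down. Sprung: about 2.5 N to start, 7 N fully down. At rest it may stand up to 0.003 down, its pawl on a tooth tip. The ratchet is free from 0.004 on, and catches again at the next tooth if the button rises while the jaw is still on the way.
- release_top (a point): Centre of the top of the black ribbed release button on the jaw, over the bar: 48 mm (rack x) by 56 mm (rack y), 94 mm up when raised, goes straight down by 12 mm. It lies in a well 72 mm long (rack y), open above and on both x sides, between the jaw plate (-y side, 120 mm tall, 8 thick, rack x -25 to 125) and the push wall (+y side).
- push_wall (a point): Middle of the top edge of the push wall's inner face: upright wall on the jaw, 64 mm wide, 10 thick, top 122 mm above the bench (28 mm over the raised button), 36 mm from the button's centre towards rack +y. A fingertip standing on the pressed button pushes this face towards +y to move the jaw.
- carton_a: Standing cardboard carton 70 x 45 x 105 mm in the rack's tray, next to the fixed end plate. Origin at the centre of its underside.
- carton_b: Second such carton, between the first one and the jaw plate. Origin at the centre of its underside.
- mouthpiece_a: Steel instrument mouthpiece standing on its rim on the bench, 28 mm across, 85 mm tall; bystander. Origin under its centre.
- mouthpiece_b: Brass mouthpiece of the same shape, standing; bystander. Origin under its centre.
- tape_roll: Cardboard ring lying flat, 90 mm across, 25 mm tall; bystander. Origin under its centre.
- polish_jar: Closed jar, 56 mm across, 75 mm tall; bystander. Origin under its centre.
- bench_brush: Small hand brush lying on the bench; bystander.
- carton_flat: Carton lying on its side, 105 x 70 x 45 mm tall; bystander. Origin under its centre.
There are look-alikes about, which are no part of the job. What is shaped like the carton_a but purple or red is not meant. Leave any orange look-alike of the carton_b alone.

How it is judged:
On the way, in this order (a step that is already met when the one before it is completed fails the run):
1. the release button is pressed down before the jaw is pushed back (value of joint release above 0.004 m and value of joint jaw below 0.08 m), for 0.1 s.
2. the jaw has been pushed back to the end stop (value of joint jaw above 0.163 m), for 0.1 s.
At the end, for the whole second after the job is handed in: The jaw stands against the end stop (within 7 mm) and at rest, the release button is up again (within 3 mm), both cartons stand upright (within 0.15 rad) within 20 mm of where they were, and the other things are within 30 mm of where they were (value of joint jaw above 0.163 m and value of joint release below 0.003 m and velocity of joint jaw between -0.01 and 0.01 m/s and distance of each of carton_a, carton_b from where it was at the start of the episode below 0.02 m and angle between each of carton_a, carton_b's own z axis and vertical below 0.15 rad and distance of each of mouthpiece_a, mouthpiece_b, tape_roll, polish_jar, bench_brush, carton_flat from where it was at the start of the episode below 0.03 m); the robot touches nothing.
It fails at once if a carton in the rack is lifted, tipped or shoved by more than 20 mm (distance of any of carton_a, carton_b from where it was at the start of the episode above 0.02 m or angle between any of carton_a, carton_b's own z axis and vertical above 0.3 rad).
It fails at once if another thing on the bench is lifted, or moved by more than 30 mm (distance of any of mouthpiece_a, mouthpiece_b, tape_roll, polish_jar, bench_brush, carton_flat from where it was at the start of the episode above 0.03 m).
It fails at once if a standing mouthpiece or the jar is knocked over (angle between any of mouthpiece_a, mouthpiece_b, polish_jar's own z axis and vertical above 0.5 rad).
It also fails if it takes over 38 s, if anything falls off the work surface, if the arm or the gripper's body presses on something with over 40 N, if the wrist force passes 120 N, or if a joint passes its speed limit or range.

## Working session

There is one attempt and no reset: what is moved stays moved. The work goes in short steps, Python scripts to look and compute and a tool call to move; the robot and the scene stay as the last step left them, time stands still between calls to the robot, and variables do not carry over. Pictures are saved under pics/ and viewed, and the job is handed in when it is done.

Besides the shell and the picture viewer there is one more tool, called as name(argument=value, ...) on one line, values as JSON. move_arm: Moves the arm, as the interface text tells. Its arguments: {"type":"object","properties":{"steps":{"type":"array"},"grip":{"type":"number"},"grip_force":{"type":"number"}},"required":["steps"]}

```bash
mkdir -p pics; python3 - <<'E'
from cell import arm
import cv2
s=arm.observe();print(s)
for n in("scene","top"):
    cv2.imwrite(f"pics/{n}0.png",arm.get_image(n)[:,:,::-1]);c=arm.camera_info(n);print(n,c)
print(arm.camera_info("wrist"))
E
```

```text
{'clock': 0.0, 'joints': array([-1.41659846,  0.43523327,  0.02495381,  1.57409019, -0.01164254,
        1.13398544, -0.07508936]), 'dq': array([-0.00046757, -0.0009437 ,  0.00032502, -0.0003392 , -0.00102233,
        0.00106521,  0.00136949]), 'joint_efforts': array([-3.23800969e-04, -6.67852306e+01,  9.84895751e-01, -3.14467514e+01,
       -6.04990683e-02,  4.25809657e-02,  1.52356397e-04]), 'position': array([0.15869654, 0.60428152, 0.40394079]), 'ee_rot': array([-4.02349153e-01, -3.11561437e+00,  2.46276900e-03]), 'force': array([-0.85574892,  0.36456407, -0.06142548]), 'ft_torque': array([-0.05279384, -0.03721969, -0.02134139]), 'width': 1.0027858058657586}
scene {'mtx': array([[473.99569191,   0.        , 257.27081189],
       [  0.        , 473.99569191, 192.16602011],
       [  0.        ,   0.        ,   1.        ]]), 'dist_coeffs': array([-0.20271347,  0.        ,  0.        ,  0.        ,  0.        ]), 'pose': array([[-0.79342966,  0.33550313, -0.50784548,  1.19162136],
       [ 0.60843478,  0.45998087, -0.64670296,  0.78612852],
       [ 0.01662834, -0.82210416, -0.5690
[... 495 characters left out ...]
7, -0.99613598,  1.29313092],
       [ 0.        ,  0.        ,  0.        ,  1.        ]])}
{'mtx': array([[277.1433231 ,   0.        , 254.62839398],
       [  0.        , 277.1433231 , 195.73294923],
       [  0.        ,   0.        ,   1.        ]]), 'dist_coeffs': array([-0.03196459,  0.        ,  0.        ,  0.        ,  0.        ]), 'T_tool_cam': array([[-5.17596800e-04, -9.51205801e-01, -3.08556731e-01,
         8.31168566e-02],
       [ 9.99999549e-01, -2.46511919e-04, -9.17539534e-04,
        -3.82792238e-04],
       [ 7.96706016e-04, -3.08557066e-01,  9.51205499e-01,
         1.91029347e-02],
       [ 0.00000000e+00,  0.00000000e+00,  0.00000000e+00,
         1.00000000e+00]])}
```

View pics/scene0.png

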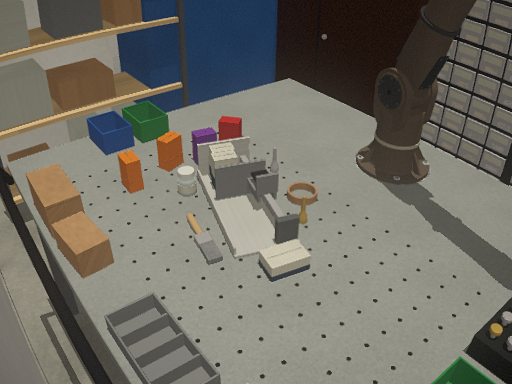

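View pics/top0.png

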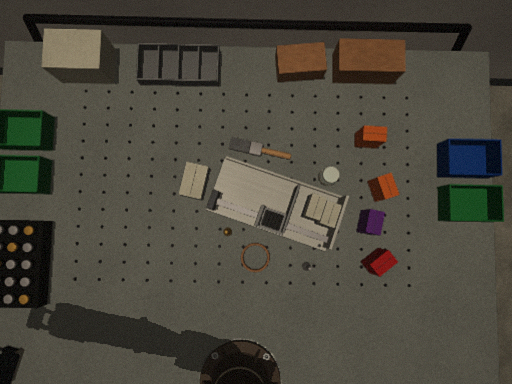

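```bash
python3 - <<'E'
import cv2
i=cv2.imread("pics/top0.png")[145:260,195:360];cv2.imwrite("pics/topc.png",cv2.resize(i,None,fx=4.8,fy=4.8,interpolation=2))
i=cv2.imread("pics/scene0.png")[110:280,170:330];cv2.imwrite("pics/scenec.png",cv2.resize(i,None,fx=3.5,fy=3.5,interpolation=2))
E
```

```text
(no output)
```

View pics/topc.png

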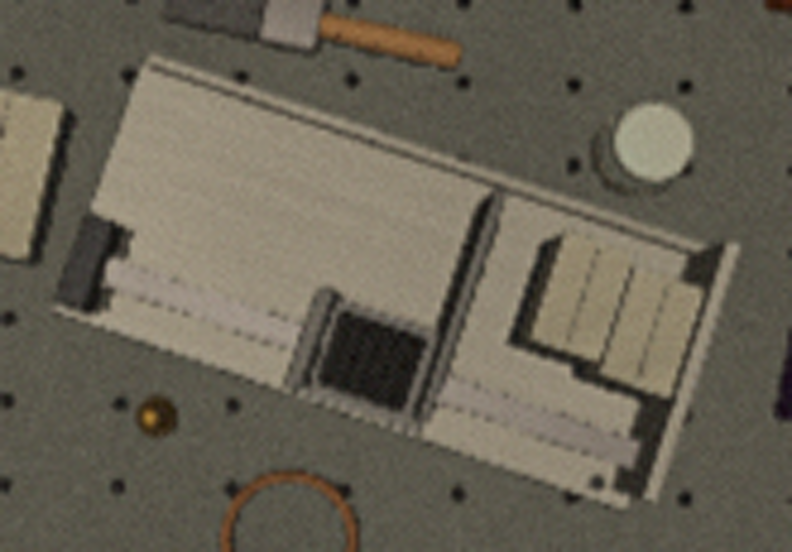

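View pics/scenec.png

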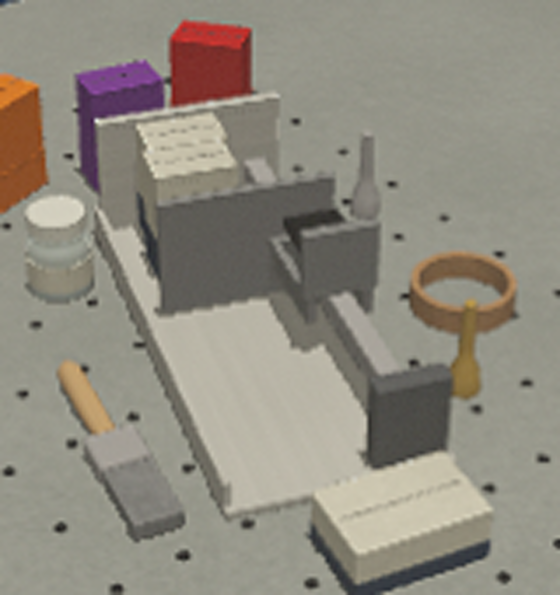

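```bash
cat > h.py <<'E'
import numpy as np,cv2
from scipy.optimize import least_squares
from cell import arm
def ray(n,uv,z,pose=None):
    c=arm.camera_info(n);P=c["pose"] if pose is None else pose
    p=cv2.undistortPoints(np.array([[uv]],float),c["mtx"],c["dist_coeffs"])[0,0]
    d=P[:3,:3]@[p[0],p[1],1];o=P[:3,3];return (o+d*(z-o[2])/d[2])
E
python3 - <<'E'
from h import *
C=lambda u,v:(195+u/4.8,145+v/4.8)
obs=[((-35,185,10),C(55,308)),((145,185,10),C(148,62)),((-35,-215,10),C(630,507))]
W=[(np.array(p)/1e3,ray("top",c,p[2]/1e3)) for p,c in obs]
for w in W:print(w)
f=lambda q:np.concatenate([(np.array([[np.cos(q[2]),-np.sin(q[2])],[np.sin(q[2]),np.cos(q[2])]])@p[:2]+q[:2]-w[:2]) for p,w in W])
r=least_squares(f,[.4,0,-.2]);print(r.x,r.fun)
q=r.x;R=np.array([[np.cos(q[2]),-np.sin(q[2])],[np.sin(q[2]),np.cos(q[2])]])
b=ray("top",C(372,358),.094);print("button",b,"rack",R.T@(b[:2]-q[:2]))
for n,c,z in(("brass",C(158,412),.085),("tape",C(290,545),.025),("steel",(307,266),.085),("jar",C(655,143),.075)):
  b=ray("top",c,z);print(n,b,"rack",R.T@(b[:2]-q[:2]))
E
```

```text
(array([-0.035,  0.185,  0.01 ]), array([0.52553793, 0.12007828, 0.01      ]))
(array([0.145, 0.185, 0.01 ]), array([0.69125967, 0.06302262, 0.01      ]))
(array([-0.035, -0.215,  0.01 ]), array([ 0.40311764, -0.26070364,  0.01      ]))
[ 0.5004243  -0.06746619 -0.30946484] [-0.00210946 -0.00067337  0.0036182   0.00156349 -0.00150874 -0.00089012]
button [ 0.49518497 -0.0852945   0.094     ] rack [ 0.00043915 -0.01857704]
brass [0.45920613 0.04623826 0.085     ] rack [-0.07388874  0.09575016]
tape [ 0.37492567 -0.03809747  0.025     ] rack [-0.12848125 -0.01024687]
steel [ 0.36081256 -0.1898888   0.085     ] rack [-0.09569605 -0.15912574]
jar [ 0.63516327 -0.26320125  0.075     ] rack [ 0.18794933 -0.14540239]
```

```bash
cat >> h.py <<'E'
from scipy.spatial.transform import Rotation as Ro
def totool(target):
    s=arm.observe();R=Ro.from_rotvec(s["ee_rot"]).as_matrix();d=(np.array(target)-s["position"])*1e3
    y=R[:,1];print("tool y ang",np.arctan2(y[1],y[0]),"tilt",R[2]);print("shift mm",R.T@d,"pos",s["position"],"F",s["force"],s["clock"])
    return R
E
python3 - <<'E'
from h import *
totool([.4976,-.0777,.404]);print("want ang",np.pi/2-.3095)
E
```

```text
tool y ang 1.3138952944504898 tilt [-1.70654608e-04 -1.37008945e-03 -9.99999047e-01]
shift mm [-501.0142341  -573.50550309    0.91198501] pos [0.15874691 0.60428478 0.40404073] F [0.44137642 0.01389676 0.32604086] 0.1
want ang 1.2612963267948967
```

move_arm(steps=[[-17, -19, 0, 0], [-50, -57, 0, 0], [-90, -103, 0, 0.01], [-130, -149, 0, 0.02], [-170, -195, 0, 0.03], [-210, -240, 0, 0.04], [-250, -286, 0, 0.05], [-290, -332, 0, 0.05], [-330, -378, 0, 0.05], [-370, -424, 0, 0.05], [-410, -470, 0, 0.05], [-445, -510, 0, 0.05], [-475, -544, 0, 0.05], [-494, -565, 0, 0.05], [-501, -573, 0, 0.05], [-501, -573, 0, 0.05], [-501, -573, 0, 0.05]], grip=0, grip_force=40)

```text
clock: 2.22
position: [0.4974, -0.0757, 0.4046]
ee_rot: [-0.477, -3.104, -0.001]
force: [0.6, 0.7, 0.5]
width: 0.004
```

```bash
python3 - <<'E'
from h import *
R=totool([.4976,-.0777,.404]);s=arm.observe();print(s["width"],s["joints"])
im=arm.get_image("wrist");cv2.imwrite("pics/w1.png",im[:,:,::-1])
T=np.eye(4);T[:3,:3]=R;T[:3,3]=s["position"];np.save("w1.npy",T@arm.camera_info("wrist")["T_tool_cam"])
cv2.imwrite("pics/top1.png",cv2.resize(arm.get_image("top")[140:265,190:360,::-1],None,fx=4,fy=4))
E
```

```text
tool y ang 1.2656063151314207 tilt [ 8.04150555e-04  5.50286974e-04 -9.99999525e-01]
shift mm [-0.80844775 -1.88467084  0.56821013] pos [ 0.49739555 -0.07565994  0.4045699 ] F [0.63255277 0.70524552 0.52412049] 2.225
0.004019802819627873 [-0.38061478  0.24622317  0.52804061  1.89624402 -0.14394611  1.0368443
  1.47352907]
```

View pics/w1.png

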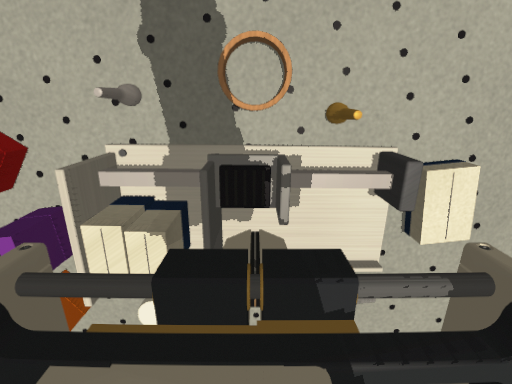

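```bash
python3 - <<'E'
from h import *
P=np.load("w1.npy")
im=cv2.imread("pics/w1.png");cv2.imwrite("pics/w1c.png",cv2.resize(im[140:240,190:430],None,fx=3.3,fy=3.3,interpolation=2))
print(ray("wrist",(245,187),.094,P))
E
```

```text
[ 0.49519937 -0.08647703  0.094     ]
```

View pics/w1c.png

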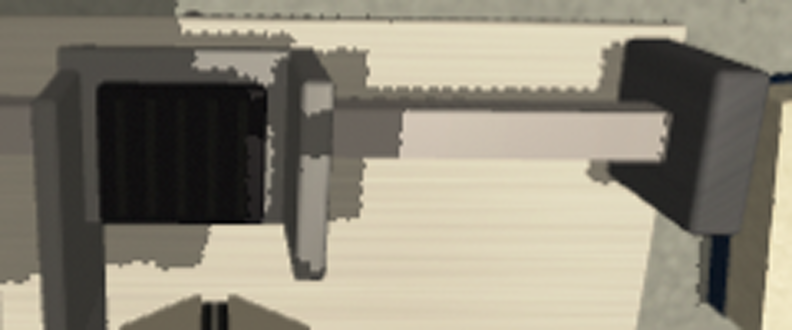

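View pics/top1.png

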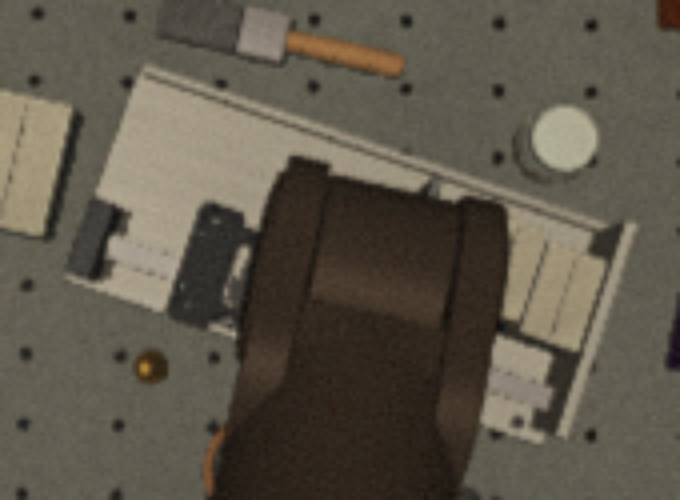

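move_arm(steps=[[0, -2, 20, 0.0], [-1, -3, 60, 0.0], [-1, -3, 95, 0.0], [-1, -3, 115, 0.0], [-1, -3, 120, 0.0], [-1, -3, 120, 0.0]])

```text
clock: 3.08
position: [0.4979, -0.0798, 0.2851]
ee_rot: [0.479, 3.105, 0.0]
force: [0.1, 0.2, -0.4]
width: 0.003
```

```bash
python3 - <<'E'
from h import *
R=totool([.4976,-.0784,.272]);s=arm.observe()
cv2.imwrite("pics/w2.png",arm.get_image("wrist")[:,:,::-1])
cv2.imwrite("pics/s2.png",cv2.resize(arm.get_image("scene")[100:280,170:330,::-1],None,fx=3.3,fy=3.3,interpolation=2))
E
```

```text
tool y ang 1.2644979732653239 tilt [-1.85652073e-04  1.95352640e-04 -9.99999964e-01]
shift mm [ 0.74676265  1.23505473 13.10273694] pos [ 0.49793651 -0.07980445  0.28510263] F [ 0.13293294  0.17860371 -0.40945481] 3.075
```

View pics/w2.png

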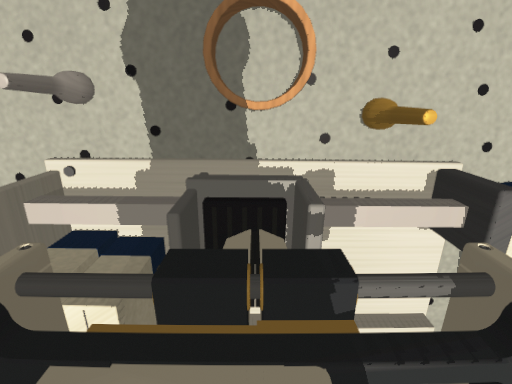

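View pics/s2.png

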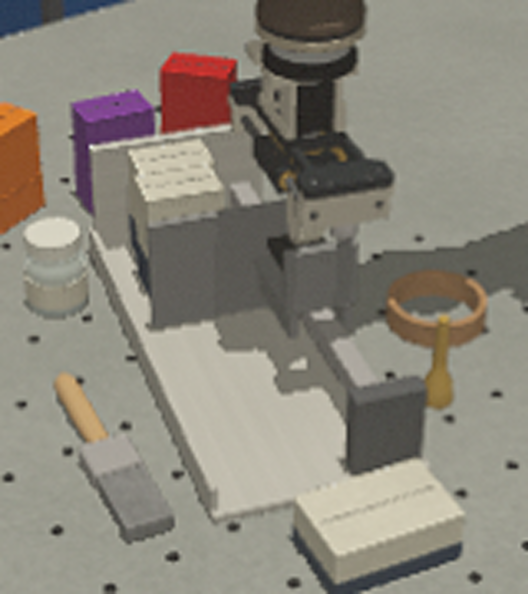

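move_arm(steps=[[0, 0, 7, 0], [0, 0, 12, 0], [0, 0, 16, 0], [0, 0, 19, 0], [0, 0, 21, 0], [0, 0, 21, 0], [0, 0, 21, 0]])

```text
clock: 4.05
position: [0.4979, -0.0801, 0.2639]
ee_rot: [0.48, 3.104, 0.0]
force: [-0.3, 1.6, 6.4]
width: 0.005
```

move_arm(steps=[[0, 3, 0, 0], [0, 6, 0, 0], [0, 9, 0, 0], [0, 12, 0, 0], [0, 16, 0, 0], [0, 21, 0, 0], [0, 27, 0, 0], [0, 33, 0, 0], [0, 39, 0, 0], [0, 45, 0, 0], [0, 50, 0, 0], [0, 50, 0, 0]])

```text
clock: 5.55
position: [0.5132, -0.0327, 0.264]
ee_rot: [0.48, 3.104, -0.001]
force: [0.1, 0.5, 5.0]
width: 0.009
```

```bash
python3 - <<'E'
from h import *
R=totool([.4976,-.0784,.272])
cv2.imwrite("pics/w3.png",arm.get_image("wrist")[:,:,::-1])
E
```

```text
tool y ang 1.2638047006454431 tilt [-8.89821534e-04 -1.97542119e-04 -9.99999585e-01]
shift mm [  1.02113836 -48.28642744  -8.02003927] pos [ 0.51317151 -0.03268336  0.26397133] F [0.05764758 0.49075307 5.01733711] 5.55
```

View pics/w3.png

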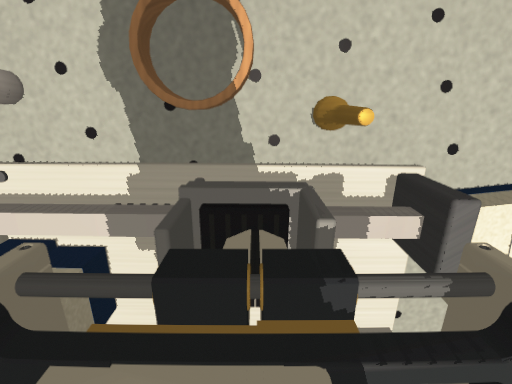

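move_arm(steps=[[0, 4, 0, 0], [0, 10, 0, 0], [0, 17, 0, 0], [0, 25, 0, 0], [0, 33, 0, 0], [0, 41, 0, 0], [0, 49, 0, 0], [0, 57, 0, 0], [0, 65, 0, 0], [0, 72, 0, 0], [0, 78, 0, 0], [0, 82, 0, 0], [0, 85, 0, 0], [0, 87, 0, 0], [0, 87, 0, 0]])

```text
clock: 7.48
position: [0.5393, 0.0496, 0.2639]
ee_rot: [0.481, 3.104, -0.002]
force: [-0.6, -3.0, 5.3]
width: -0.001
```

```bash
python3 - <<'E'
from h import *
R=totool([.4976,-.0784,.272])
cv2.imwrite("pics/w4.png",arm.get_image("wrist")[:,:,::-1])
E
```

```text
tool y ang 1.2630822086547686 tilt [-6.63273081e-04 -9.20249376e-04 -9.99999357e-01]
shift mm [   0.97510531 -134.59404025   -7.97216313] pos [0.53929807 0.04956796 0.26390463] F [-0.58643772 -2.95038258  5.26713278] 7.475
```

View pics/w4.png

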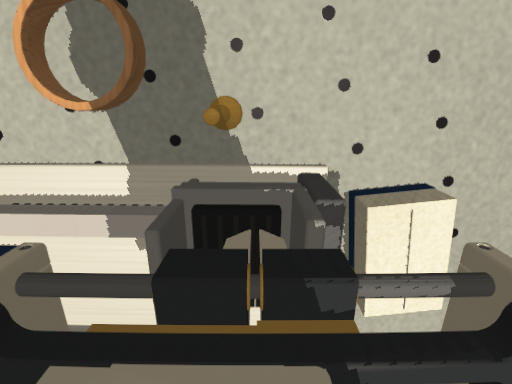

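move_arm(steps=[[0, 2, 0, 0], [0, 4, 0, 0], [0, 6, 0, 0], [0, 6, 0, 0]])

```text
clock: 8.02
position: [0.541, 0.0551, 0.2639]
ee_rot: [0.482, 3.104, -0.002]
force: [-2.0, -3.3, 5.3]
width: 0.002
```

move_arm(steps=[[0, 2, 0, 0], [0, 4, 0, 0], [0, 5, 0, 0], [0, 5, 0, 0]])

```text
clock: 8.52
position: [0.5415, 0.0561, 0.2638]
ee_rot: [-0.487, -3.102, 0.009]
force: [-6.6, -16.2, 12.6]
width: -0.001
```

move_arm(steps=[[0, -2, 0, 0], [0, -3, -4, 0], [0, -3, -9, 0], [0, -3, -16, 0], [0, -3, -20, 0], [0, -7, -22, 0], [0, -11, -28, 0], [0, -12, -50, 0], [0, -12, -80, 0], [0, -12, -110, 0], [0, -12, -130, 0], [0, -12, -140, 0], [0, -12, -140, 0]])

```text
clock: 10.15
position: [0.5389, 0.0496, 0.4041]
ee_rot: [0.48, 3.104, 0.001]
force: [-0.4, -0.3, 0.4]
width: 0.001
```

```bash
python3 - <<'E'
from h import *
R=totool([.4976,-.0784,.272])
cv2.imwrite("pics/w5.png",arm.get_image("wrist")[:,:,::-1])
cv2.imwrite("pics/s5.png",cv2.resize(arm.get_image("scene")[100:280,170:330,::-1],None,fx=3.3,fy=3.3,interpolation=2))
E
```

```text
tool y ang 1.2641499582423295 tilt [-8.44160929e-04  8.59666918e-04 -9.99999274e-01]
shift mm [   0.90754268 -134.57732423  132.01604573] pos [0.53894862 0.04955091 0.40413241] F [-0.39503115 -0.30105892  0.39505623] 10.15
```

View pics/w5.png

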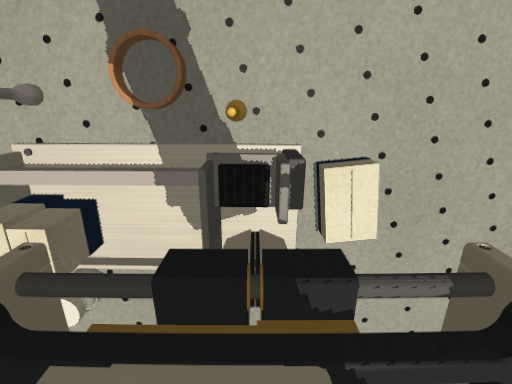

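View pics/s5.png

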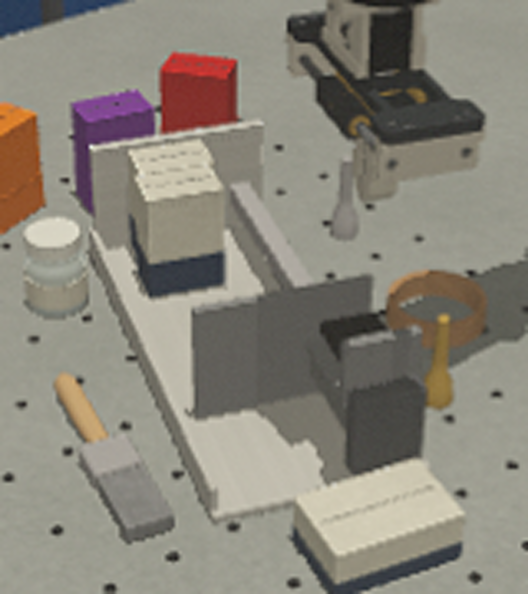

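```bash
python3 - <<'E'
from h import *
im=cv2.imread("pics/w5.png");cv2.imwrite("pics/w5c.png",cv2.resize(im[140:240,190:390],None,fx=4,fy=4,interpolation=2))
s=arm.observe();T=np.eye(4);T[:3,:3]=Ro.from_rotvec(s["ee_rot"]).as_matrix();T[:3,3]=s["position"];P=T@arm.camera_info("wrist")["T_tool_cam"]
b=ray("wrist",(245,186),.094,P);d=b-[.4952,-.0865,.094];print(b,d,np.hypot(*d[:2]))
E
```

```text
[0.53483035 0.03909368 0.094     ] [3.96303478e-02 1.25593675e-01 2.77555756e-17] 0.13169789578564509
```

View pics/w5c.png

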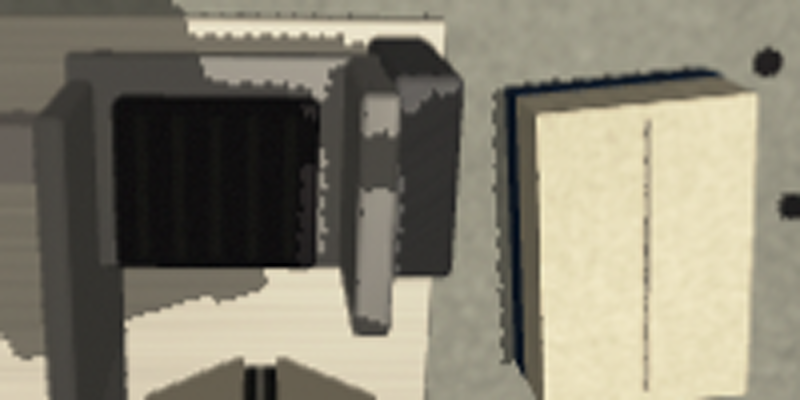

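```bash
python3 - <<'E'
from cell import arm
print(arm.sign_off())
E
```

```text
the job is handed in; nothing more can be done
None
```

I pressed the release button about 8 mm with the closed fingertips. Keeping it down, I pushed the jaw's wall along the bar until it stopped against the end stop. The push force there rose from about 3 N to about 17 N. I then lifted off while still pressing lightly on the wall, so the jaw would not slide back, and handed the job in at about 10 s.

**Jaw:** my last pictures put its travel at 131.7 mm, against about 131 mm expected. They show the push wall flush against the stop.

**Cartons and bystanders:** both cartons are standing and nothing else on the bench looks moved. I judged this by eye and did not measure their positions afterwards.

**Button:** it looks raised, but the picture cannot resolve the last 2–3 mm. I could not rule out its pawl resting on a tooth tip.

**Contact:** the arm is clear of everything, with the measured force near zero.

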